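# Load a blank and slide the tray home in the bay

### The arm

A 7-joint arm with a two-finger parallel gripper is mounted at the origin on the work surface. World frame = base frame: x ahead of the robot, y to its left, z up, the work surface at z = 0. Lengths are in m, angles in degrees, forces in N, time in s.
With the tool pointing down it reaches from about 0.425 to 0.975 m from the base axis. Payload 16.7 kg.
Tool frame: the origin (TCP) lies midway between the tips of the shut fingers; the grasp point (between the pads) lies 19 mm behind it; z points along the fingers, y is the line along which they close (so a half turn about z gives the same grasp; the last joint's range is limited). The gripper opens to 85 mm and grips with 20 to 120 N. Pads are 22 mm wide; open, the fingers measure 114 mm over their backs; the gripper's body (76 mm by 85 mm) begins 54 mm behind the grasp point. The pads swing forward as they close: fully open they stand 13 mm farther back than shut.
Start: joints at [60.132, 24.414, 4.234, 92.017, -1.954, 63.644, -3.845], TCP at [0.245, -0.629, 0.201] pointing down, gripper open.
Joint ranges: [-163.25, 163.25], [-28.42, 122.38], [-70.27, 78.77], [12.13, 141.07], [-58.53, 238.53], [9.26, 117.41], [-156.51, 156.51]. Speed limits (degrees/s): [108.29, 108.29, 136.94, 136.94, 172.46, 172.46, 172.46].

### API

Orientations are given as a 3x3 rotation matrix whose columns are the frame's x, y, z axes.
In Python, from plant import arm gives the robot as it stands.
- The arm moves only by the tool step_arm, never from a script. Its argument "deltas" is a list that holds one entry, the list of rows, each a list of 5 numbers: the shift along the tool's x, y, z in mm, then the turn about the tool's z in degrees, then the closure, from 0 (fully open) to 1 (shut). A call has 1 to 10 rows; each row shifts and turns the commanded pose from where the row before left it, along the tool's axes as they then stand; what a row does not reach is not made up. A row lasts 1/8 s, in which the tool goes at most 62.5 mm and 10.7 degrees, less where a joint would pass 70% of its speed; a pose out of reach is approached as far as the arm can. A call is refused whole if a number of a shift passes 62.5 or a number of a turn 10.7, either way. A call with a gripper value outside its range is refused whole. The fingers move at their own pace and stop on an object; "newtons" is the grip in N (left out, the last holds). Time passes only in rows, so rows that do not move let the fingers close. It gives the time, the measured TCP pose, the force, the opening and the grip force at its end, in the units of the state.
- arm.sense(): the state, without advancing time (a new reading comes with each control period).
- arm.grab_frame(name): name is "scene" or "top"; returns a dict with "color" (480x640x3 uint8, blue, green, red), "range_z" (480x640 float32, m along the optical axis (not along the pixel's ray), 0 where there is no reading), "fx", "fy", "cx", "cy" (pixels), "dist_coeffs" ([k1, k2, p1, p2, k3] as OpenCV has them; the pictures are not rectified), "R" (3x3) and "t" (3): a world point X has camera coordinates R X + t. Camera axes: x right, y down, z forward; pixel columns grow to the right and rows downward; lengths in m; the calibration is good to about 2 mm. A picture is of the moment at which its call begins.
- arm.sign_off(): hands the job in; it is judged then, once.
Trained networks look in a picture, given as the dict that the camera call returned (one of the last four; its "shot" number tells which), for a name from the list of things; names that differ only in an ending like _2 or _b are one class to them, and where a whole thing is asked for, a point or a joint stands for the part that bears it (a point fixed in the world has none). Each returns a list of dicts, best first, with "conf" (0 to 1); they miss things now and then, are a little off and sometimes report something else, mostly with a low value. They report only what shows in the picture. A call takes as long as a camera call. They do not tell look-alikes from the thing itself.
- arm.spot_in(picture, thing): "pixel" ([column, row] in pixels, amid what is visible of it).
- arm.place_of(picture, thing): "pixel" ([column, row] in pixels: a listed point, or the origin of a listed thing).
The state is a dict: "clock": time; "joint_pos": joint angles; "dq": joint speeds; "joint_torque": joint torques, N m; "tcp_pos": TCP position; "orientation": TCP orientation; "contact_force": force on the tool from outside, world axes, zero at the start; "moment": the same for the moment, N m; "grip_width": opening from 0.0 (shut) to 1.0 (fully open); "finger_force": force on a finger pad.
Only numpy, scipy, OpenCV 4.12 (cv2) and the standard library are available. Lean on these libraries where they do the work, as an engineer would, in place of code of your own. Each camera call takes 0.05 s, during which the arm holds its last target. There are 200 camera calls.

### The job

Take the top blank off the pile, lay it flat in the loose metal tray, then carry the tray over to the empty loading bay and slide it in, nose first, until it is fully home with its tall wall up against the mouth of the bay. Push past the stiff stop plate inside but do not ram it; leave the other two blanks and everything else on the bench where they are, and let go of the tray.

Things in the scene. Friction and masses are not known exactly. Their poses are not given: they have to be found in the camera images.
- blank_top_center (a point): centre of the topmost of three loose plywood blanks piled on a 4 mm rubber pad. Each is 60 mm along its x, 90 mm along its y, 12 mm thick, about 50 g; grip it across the 60 mm. At the start this centre is 34 mm above the table, the top blank's underside 28 mm. The pile is out of register by a few mm and degrees.
- blank_mid_center (a point): centre of the second blank of the pile (stays there)
- blank_low_center (a point): centre of the lowest blank of the pile (stays there)
- tray: loose steel-grey tray, 140 (x) by 110 mm (y), about 0.22 kg; origin at the centre of its underside, +x towards its nose. Floor 4 mm thick, inside from x = -60 to +66 and 102 mm wide; low 4 mm walls, tops 14 (sides) and 18 mm (nose) above the underside. Its other end (-x, facing the robot) is a tall wall, full width, 10 mm thick, top 50 mm above the underside: the handle.
- tray_handle (a point): grip point in the tall wall of the tray, mid-thickness: 65 mm behind the tray's origin, 32 mm above its underside; axes as the tray's. Grip across the 10 mm, one finger inside the tray, which needs some 40 mm of free floor.
- tray_place (a point): a good spot for the centre of the blank's underside, on the tray's floor: 79 mm in front of tray_handle and 28 mm lower, 4 mm above the tray's underside. The blank's 90 mm side goes across the tray. It leaves 22 mm free before the nose wall and 44 mm before the tall wall.
- bay: empty low loading bay fixed to the table: black, 150 mm wide, clear roof. Origin at table height below the middle of its mouth (front edge of the roof); +x points in. Its deck is 12 mm above the table and sticks out 30 mm in front of the mouth between slanting guides (130 narrowing to 115 mm). Passage 115 mm wide, 22 mm high; roof top 40 mm, and from 85 mm in, a housing 80 mm high.
- bay_home (a point): where tray_handle is when the tray is home: 5 mm in front of the mouth, 44 mm above the table, axes as the bay's. The front face of the tall wall then touches the roof's edge (a hard stop). No room for a finger between them near home: slide in part way by the handle, let go, then push the outside of the wall home.
- stop_plate (a joint): steel plate inside the bay, slides to +x, 0 to 14 mm; at 0 its face is 118 mm behind the mouth. It drags with 3 N, does not spring back. The tray's nose meets it 8 to 12 mm before home and pushes it to about 12 mm; with the friction of the deck a steady push of 8 to 20 N low on the wall (25 to 35 mm above the table; pressing down adds friction) brings the tray home. A first stop may be only this plate.
- full_bay: a second bay, identical, same origin and axes, that already holds a tray and a blank (all fixed; leave it)
- flap_wheel: bystander, loose: brown flap sanding wheel standing on its face, 50 mm across, 34 mm high with a 35 mm steel shank up; origin at its underside
- jar: bystander, loose: grey round jar with black cap, 56 mm across, 65 mm high; origin at its underside
- discs: bystander, loose: three steel saw discs piled, 68 mm across, 16 mm high with the hub; origin at its underside
- handpiece: bystander, loose: black and steel rotary handpiece lying down, 155 mm long, 28 mm thick; origin at its underside
- sanding_block: bystander, loose: cork sanding block 100 x 55 x 35 mm; origin at its underside
Not all that is in view belongs to the job. What is shaped like the part that bears blank_top_center but turquoise is not meant.

How it is judged (in metres and radians):
On the way, in this order (a step that is already met when the one before it is completed fails the run):
1. the blank lies flat in the tray (x of blank_top_center in the frame of tray_handle between 0.03 and 0.107 m and y of blank_top_center in the frame of tray_handle between -0.011 and 0.011 m and z of blank_top_center in the frame of tray_handle between -0.03 and -0.018 m and angle between the z axis of blank_top_center and the z axis of tray_handle, either way round below 0.06 rad and contact force between the fingers and blank_top below 0.05 N), for 0.2 s.
2. the tray's nose is under the roof of the bay, with the blank in it (x of blank_top_center in the frame of tray_handle between 0.03 and 0.107 m and y of blank_top_center in the frame of tray_handle between -0.011 and 0.011 m and z of blank_top_center in the frame of tray_handle between -0.03 and -0.018 m and angle between the z axis of blank_top_center and the z axis of tray_handle, either way round below 0.06 rad and x of tray_handle in the frame of bay between -0.125 and 0.001 m and y of tray_handle in the frame of bay between -0.02 and 0.02 m and z of tray_handle in the frame of bay between 0.038 and 0.06 m), for 0.1 s.
At the end, for the whole second after the job is handed in: The tray is in the bay, home within 4 mm (front of its tall wall at the mouth), level, straight within 0.05 rad and at rest; the blank lies flat on the tray floor between its walls; nothing is held (x of blank_top_center in the frame of tray_handle between 0.03 and 0.107 m and y of blank_top_center in the frame of tray_handle between -0.011 and 0.011 m and z of blank_top_center in the frame of tray_handle between -0.03 and -0.018 m and angle between the z axis of blank_top_center and the z axis of tray_handle, either way round below 0.06 rad and x of tray_handle in the frame of bay between -0.009 and 0.001 m and y of tray_handle in the frame of bay between -0.005 and 0.005 m and z of tray_handle in the frame of bay between 0.04 and 0.048 m and angle between the x axis of tray_handle and the x axis of bay, either way round below 0.05 rad and linear speed of tray below 0.01 m/s and angle between tray_handle's own z axis and vertical below 0.06 rad); the robot touches nothing.
It fails at once if the tray is rammed or dropped into the bay (more than 110 N, summed over all contacts between tray and bay; a 25 N push sums to about 65 N) (contact force between tray and bay above 110 N).
It fails at once if one of the other two blanks was moved by more than 25 mm (distance of any of blank_mid_center, blank_low_center from where it was at the start of the episode above 0.025 m).
It fails at once if a bystander was moved by more than 30 mm (distance of any of flap_wheel, jar, discs, handpiece, sanding_block from where it was at the start of the episode above 0.03 m).
It also fails if it takes over 67 s, if anything falls off the work surface, if the arm or the gripper's body presses on something with over 40 N, if the wrist force passes 120 N, or if a joint passes its speed limit or range.

## Working session

There is one attempt and no reset: what is moved stays moved. The work goes in short steps, Python scripts to look and compute and a tool call to move; the robot and the scene stay as the last step left them, time stands still between calls to the robot, and variables do not carry over. Pictures are saved under pics/ and viewed, at most 10 in all, crops included, and the job is handed in when it is done.

Besides the shell and the picture viewer there is one more tool, called after "Request:" as name(argument=value, ...), one argument or row to a line, values as JSON. step_arm: Moves the arm, as the interface text tells. Its arguments: {"type":"object","properties":{"deltas":{"type":"array","items":{"type":"array","items":{"type":"array","items":{"type":"number"}}}},"newtons":{"type":"number"}},"required":["deltas"]}

```bash
mkdir -p pics
cat > h.py <<'E'
import numpy as np, cv2
from plant import arm
def K(f): return np.array([[f['fx'],0,f['cx']],[0,f['fy'],f['cy']],[0,0,1.]])
def ray(f,px):
    u=cv2.undistortPoints(np.array([[px]],float),K(f),np.array(f['dist_coeffs'],float)).reshape(2)
    R=np.array(f['R']);t=np.array(f['t']); return -R.T@t, R.T@np.array([u[0],u[1],1])
def atz(f,px,z):
    o,d=ray(f,px); return o+d*(z-o[2])/d[2]
def atd(f,px):
    c,r=int(round(px[0])),int(round(px[1])); p=f['range_z'][max(r-2,0):r+3,max(c-2,0):c+3]; p=p[p>0]
    o,d=ray(f,px); return o+d*np.median(p) if len(p) else None
def cloud(f):
    v,u=np.mgrid[0:480,0:640]; pts=np.stack([u,v],-1).reshape(-1,1,2).astype(float)
    n=cv2.undistortPoints(pts,K(f),np.array(f['dist_coeffs'],float)).reshape(-1,2)
    z=f['range_z'].reshape(-1,1); C=np.hstack([n*z,z]); R=np.array(f['R'])
    W=(C-np.array(f['t']))@R; W[z[:,0]<=0]=np.nan; return W.reshape(480,640,3)
E
python3 - <<'E'
from h import *
np.set_printoptions(precision=3,suppress=True)
s=arm.sense(); print(s['clock'],s['tcp_pos'],s['orientation'])
for n in ['scene','top']:
    f=arm.grab_frame(n); cv2.imwrite(f'pics/{n}0.png',f['color'])
    print(n,-np.array(f['R']).T@np.array(f['t']))
    for th in ['blank_top_center','tray','tray_handle','tray_place','bay','bay_home','full_bay']:
        for d in arm.place_of(f,th)[:3]:
            z={'blank_top_center':.034,'tray_handle':.032,'tray_place':.004,'bay_home':.044}.get(th,0)
            print(th,round(d['conf'],2),np.round(d['pixel']),atz(f,d['pixel'],z),atd(f,d['pixel']))
E
```

```text
0.0 [ 0.245 -0.628  0.2  ] [[ 0.932  0.363 -0.001]
 [ 0.363 -0.932  0.001]
 [-0.    -0.001 -1.   ]]
scene [1.268 0.834 0.742]
blank_top_center 0.91 [549. 315.] [0.341 0.551 0.034] [0.312 0.542 0.012]
blank_top_center 0.7 [293. 239.] [ 0.5   -0.038  0.034] [ 0.477 -0.065  0.013]
blank_top_center 0.64 [415. 306.] [0.506 0.341 0.034] [0.513 0.345 0.04 ]
tray 0.85 [224. 206.] [ 0.478 -0.355  0.   ] [ 0.481 -0.35   0.003]
tray_handle 0.59 [238. 188.] [ 0.412 -0.37   0.032] [ 0.42  -0.359  0.039]
tray_place 0.81 [221. 206.] [ 0.487 -0.357  0.004] [ 0.486 -0.359  0.003]
bay 0.72 [411. 308.] [0.479 0.315 0.   ] [0.523 0.343 0.041]
bay 0.71 [296. 305.] [0.645 0.128 0.   ] [0.678 0.166 0.04 ]
bay_home 0.83 [305. 290.] [0.633 0.146 0.044] [0.604 0.114 0.012]
full_bay 0.82 [231. 253.] [ 0.616 -0.143  0.   ] [ 0.652 -0.089  0.04 ]
top [0.382 0.067 1.31 ]
blank_top_center 0.89 [218. 238.] [0.52  0.342 0.034] [0.519 0.341 0.042]
blank_top_center 0.79 [375. 253.] [ 0.47  -0.071  0.034] [ 0.471 -0.074  0.012]
blank_top_center 0.72 [148. 317.] [0.317 0.53  0.034] [0.316 0.537 0.014]
tray 0.6 [482. 246.] [ 0.481 -0.368  0.   ] [ 0.48  -0.366  0.005]
tray_handle 0.84 [487. 272.] [ 0.41  -0.366  0.032] [ 0.41  -0.366  0.033]
tray_place 0.86 [476. 243.] [ 0.491 -0.351  0.004] [ 0.49  -0.35   0.007]
bay 0.98 [295. 193.] [0.643 0.138 0.   ] [0.64  0.137 0.016]
bay_home 0.8 [291. 192.] [0.637 0.145 0.044] [0.64  0.146 0.03 ]
full_bay 0.56 [401. 198.] [ 0.622 -0.153  0.   ] [ 0.61  -0.142  0.065]
```

View pics/top0.png

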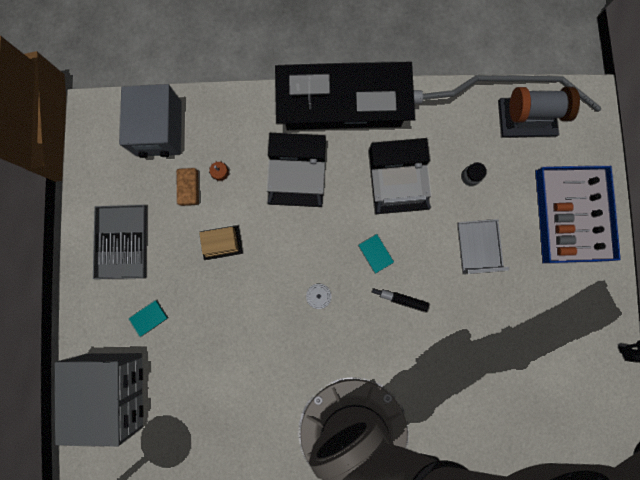

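View pics/scene0.png

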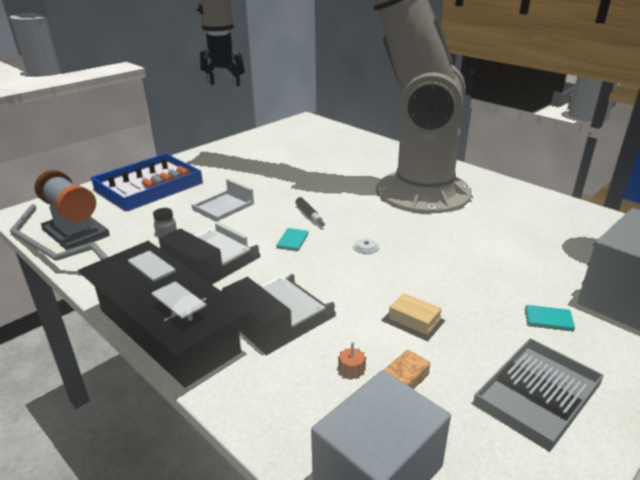

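The top view shows the wooden pile at (220,242), the tray at (480,246), and the bays at (297,170) and (400,175). Turquoise decoys are at (376,253) and (148,318). Next I'll zoom in on the bays, pile and tray.

Run:
```python
from h import *
np.set_printoptions(precision=4,suppress=True)
f=arm.grab_frame('top'); c=f['color']; W=cloud(f); Z=W[...,2]
def z(r0,r1,c0,c1,k): return cv2.resize(c[r0:r1,c0:c1],None,fx=k,fy=k,interpolation=cv2.INTER_CUBIC)
a=z(125,215,255,445,4); b=z(215,275,190,260,5); d=z(210,280,445,515,5)
b=cv2.copyMakeBorder(b,0,50,0,0,0); bd=np.hstack([b,d])
bd=cv2.copyMakeBorder(bd,0,0,0,a.shape[1]-bd.shape[1],0) if bd.shape[1]<a.shape[1] else bd[:,:a.shape[1]]
im=np.vstack([a[:240+0] if False else a,bd]); im=cv2.resize(im,None,fx=.8,fy=.8); print(im.shape); cv2.imwrite('pics/zoom.png',im)
def rect(name,m,zt):
    n,l,st,_=cv2.connectedComponentsWithStats(m.astype(np.uint8)); i=1+np.argmax(st[1:,4]); v,u=np.where(l==i)
    P=np.array([atz(f,(uu,vv),zt)[:2] for uu,vv in zip(u,v)]).astype(np.float32)
    r=cv2.minAreaRect(P*1000); print(name,len(u),np.array(r[0]),np.array(r[1]),r[2]); return P
sub=np.zeros((480,640),bool)
s=sub.copy(); s[215:275,190:260]=1; rect('blank',s&(Z>.033)&(Z<.06),.04)
s=sub.copy(); s[210:280,445:515]=1; rect('tray wall',s&(Z>.03)&(Z<.07),.05)
hsv=cv2.cvtColor(c,cv2.COLOR_BGR2HSV)
print('pile hsv',hsv[240,220],'zs',np.nanmedian(Z[235:246,212:228]))
for nm,(c0,c1) in dict(L=(258,335),R=(362,440)).items():
    s=sub.copy(); s[125:215,c0:c1]=1
    rect(nm+' housing',s&(Z>.065)&(Z<.1),.08); rect(nm+' roof+',s&(Z>.03)&(Z<.1),.04); rect(nm+' all',s&(Z>.008),.03)
print(np.round(Z[125:215:5,262:332:6]*1000)); print(np.round(Z[130:220:5,366:436:6]*1000))
```

```text
(568, 608, 3)
blank 787 [514.3617 341.801 ] [61.321  93.5775] 8.109150886535645
tray wall 174 [ 415.1032 -359.7146] [ 10.1464 115.4244] 2.8165645599365234
pile hsv [ 18 116 119] zs 0.042506150398434285
L housing 1418 [747.424  127.1796] [147.6507  75.0889] 85.25939178466797
L roof+ 3370 [702.8674 132.8095] [153.0829 191.0857] 85.94306945800781
L all 4013 [701.3658 133.7471] [156.9043 200.1596] 85.33905792236328
R housing 1497 [ 721.6431 -142.8492] [ 77.7373 153.1336] 3.4506070613861084
R roof+ 3669 [ 676.9662 -150.7805] [191.3576 162.8462] 3.5951669216156006
R all 4183 [ 677.3216 -151.1831] [196.9467 166.7729] 3.442793846130371
[[ 1. -0.  1.  5. 47. 49. 46. 47. nan 43. 40. 37.]
 [-2.  2.  5.  2.  1. 11.  5.  4.  2.  4. -0.  2.]
 [-1.  1. 80. 82. 82. 77. 85. 82. 82. 85. 80.  4.]
 [ 3. -5. 79. 83. 82. 88. 80. 84. 83. 82. 80.  4.]
 [-2.  3. 82. 85. 79. 81. 80. 83. 84. 79. 83.  4.]
 [-1. 82. 82. 89. 79. 82. 79. 81. 81. 82. 82. -0.]
 [ 6. 79. 81. 83. 80. 84. 82. 82. 84. 81. 78.  3.]
 [-2.  5. 41. 46. 45. 42. 52. 46. 69. 55. 60.  1.]
 [ 1.  0. 45. 44. 45. 44. 41. 42. 44. 41. 42. -3.]
 [ 3.
[... 673 characters left out ...]
83. 81. 84. 79. 82. 77. 80. 78.  3.]
 [ 2. 80. 84. 80. 84. 86. 82. 82. 82. 82. 83.  2.]
 [ 2. 79. 76. 81. 79. 82. 82. 80. 83. 84. 81.  0.]
 [ 7. 66. 79. 75. 75. 68. 56. 66. 59. 71. 45.  1.]
 [ 0. 46. nan 44. 47. 42. 42. 39. 45. 39. 43.  6.]
 [-2. 46. 42. 37. 42. 43. 42. 38. 43. 42. 40.  4.]
 [-2. 33. 47. 41. 43. 46. 41. 42. 36. 39. 37.  2.]
 [-1. 22. 44. 38. 42. 38. 49. 41. 42. 42. 41.  1.]
 [-1. 11. 45. 41. 44. 41. 36. 44. 43. 41. 42. -2.]
 [ 5.  1. 46. 40. 41. 44. 46. 46. 40. 44. 43.  3.]
 [ 5. -0. 43. 61. 62. 64. 62. 66. 57. 44. 37.  4.]
 [nan  1. 36. 13. 16. 18. 15. 14. 13.  9. 22.  2.]
 [-0.  4. 34. 10. 12. 13. 17. 14. 12.  2. -1.  2.]
 [ 1.  5.  1.  8.  1.  4.  1.  1.  0. -2.  6. -2.]]
```

View pics/zoom.png

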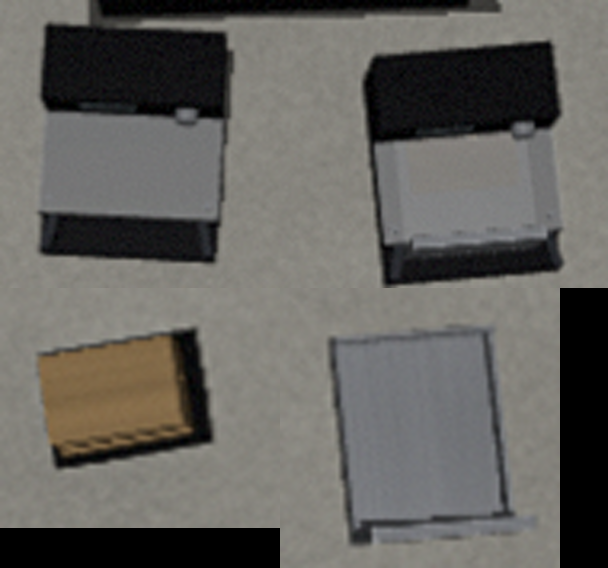

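The right bay holds a wall at the mouth (z about 62 mm), so it is the full one. The left bay, at about (0.64, 0.14), is empty. I'll use one orthorectified composite to refine the pile, tray and bay.

```bash
cat >> h.py <<'E'
def ortho(f,cx,cy,z,w=.2,h=.15,s=2000,ang=0):
    # image: up=+x(local), left=+y(local); s px per m
    H,Wd=int(h*s),int(w*s); v,u=np.mgrid[0:H,0:Wd]
    lx=(H/2-v)/s; ly=(Wd/2-u)/s; a=np.radians(ang)
    X=np.stack([cx+lx*np.cos(a)-ly*np.sin(a),cy+lx*np.sin(a)+ly*np.cos(a),np.full(lx.shape,z)],-1).reshape(-1,3)
    R=np.array(f['R']); rv,_=cv2.Rodrigues(R)
    p,_=cv2.projectPoints(X,rv,np.array(f['t'],float),K(f),np.array(f['dist_coeffs'],float))
    p=p.reshape(H,Wd,2).astype(np.float32); o=cv2.remap(f['color'],p[...,0],p[...,1],cv2.INTER_CUBIC)
    for k in range(0,Wd,int(.02*s)): o[:,k]=o[:,k]//2+np.array([0,100,0],np.uint8)
    for k in range(0,H,int(.02*s)): o[k]=o[k]//2+np.array([0,100,0],np.uint8)
    return o
E
python3 - <<'E'
from h import *
f=arm.grab_frame('top')
A=ortho(f,.515,.342,.04,.14,.14,2000,8); B=ortho(f,.475,-.357,.05,.16,.14,2000,3); 
C=ortho(f,.66,.136,.04,.2,.14,2000,-4.6); D=ortho(f,.475,-.357,.016,.16,.16,2000,3)
r1=np.hstack([A,B,np.zeros((280,800-600,3),np.uint8)]); r2=np.hstack([C,np.zeros((280,80,3),np.uint8),D[:280]])
r2=np.hstack([r2,np.zeros((280,800-r2.shape[1],3),np.uint8)])
cv2.imwrite('pics/ortho.png',np.vstack([r1,r2]))
E
```

```text
(no output)
```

View pics/ortho.png

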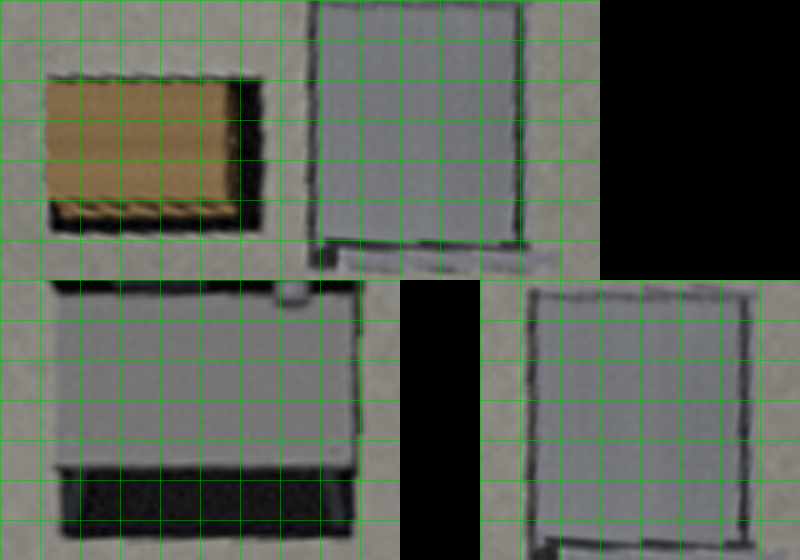

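Estimates (top camera):

| Item | Position (m) | Yaw |
|---|---|---|
| Blank top centre | (0.515, 0.3435) | 8° |
| Tray handle | (0.4156, -0.361) | 3° |
| Bay origin | (0.637, 0.1355) | -4.6° |

The blank measures 61x91 mm, the roof 150 mm wide and the housing 87 mm in, so the sizes match what was given.

```bash
cat > plan.py <<'E'
from h import *
import sys,json
def plan(wps,start=None):
    """wps: (x,y,z,a,n,closure) m/deg"""
    s=arm.sense(); O=np.array(s['orientation']); p=np.array(s['tcp_pos'])*1000; a=np.degrees(np.arctan2(O[1,0],O[0,0]))
    if start: p=np.array(start[:3])*1000.; a=start[3]
    rows=[]
    for x,y,z,ta,n,c in wps:
        for i in range(n):
            k=n-i; d=(np.array([x,y,z])*1000-p)/k; r=np.radians(a)
            X=np.array([np.cos(r),np.sin(r),0]);Y=np.array([np.sin(r),-np.cos(r),0])
            q=[round(d@X),round(d@Y),round(-d[2])]; t=round(-(ta-a)/k,1)
            rows.append(q+[t,c]); p=p+q[0]*X+q[1]*Y-np.array([0,0,q[2]]); a-=t
    for i in range(0,len(rows),10): print(json.dumps([rows[i:i+10]]))
    print('end',p.round(1),round(a,1))
E
python3 - <<'E'
from plan import *
plan([(.45,-.30,.2,52,7,0),(.515,.3435,.2,98,12,0),(.515,.3435,.075,98,3,0)])
E
```

```text
[[[44, -33, 0, -4.4, 0], [47, -30, 0, -4.4, 0], [49, -26, 0, -4.4, 0], [51, -22, 0, -4.4, 0], [52, -18, 0, -4.4, 0], [53, -14, 0, -4.4, 0], [55, -10, 1, -4.3, 0], [46, -29, 0, -3.8, 0], [47, -26, 0, -3.8, 0], [49, -22, 0, -3.8, 0]]]
[[[50, -19, 0, -3.8, 0], [52, -16, 0, -3.9, 0], [52, -12, 0, -3.8, 0], [53, -9, 0, -3.9, 0], [54, -5, 0, -3.8, 0], [54, -2, 0, -3.9, 0], [54, 2, 0, -3.8, 0], [53, 6, 0, -3.9, 0], [53, 10, 0, -3.8, 0], [0, 0, 42, -0.0, 0]]]
[[[0, 0, 41, -0.0, 0], [0, 0, 42, -0.0, 0]]]
end [515.5 343.1  74.9] 98.0
```

Request:
step_arm(
  deltas=[
    [[44, -33, 0, -4.4, 0], [47, -30, 0, -4.4, 0], [49, -26, 0, -4.4, 0], [51, -22, 0, -4.4, 0], [52, -18, 0, -4.4, 0], [53, -14, 0, -4.4, 0], [55, -10, 1, -4.3, 0], [46, -29, 0, -3.8, 0], [47, -26, 0, -3.8, 0], [49, -22, 0, -3.8, 0]],
  ],
)

```text
clock: 2.15
tcp_pos: [0.4665, -0.1374, 0.2002]
orientation: [[0.446, 0.895, 0.001], [0.895, -0.446, -0.0], [0.0, 0.001, -1.0]]
contact_force: [1.6, -0.2, -0.6]
grip_width: 1.002
finger_force: 0.0
```

Request:
step_arm(
  deltas=[
    [[50, -19, 0, -3.8, 0], [52, -16, 0, -3.9, 0], [52, -12, 0, -3.8, 0], [53, -9, 0, -3.9, 0], [54, -5, 0, -3.8, 0], [54, -2, 0, -3.9, 0], [54, 2, 0, -3.8, 0], [53, 6, 0, -3.9, 0], [53, 10, 0, -3.8, 0], [0, 0, 42, 0, 0]],
  ],
)

```text
clock: 3.4
tcp_pos: [0.5158, 0.349, 0.1598]
orientation: [[-0.145, 0.989, 0.003], [0.989, 0.145, 0.005], [0.005, 0.004, -1.0]]
contact_force: [0.2, -1.2, -0.7]
grip_width: 1.001
finger_force: 0.0
```

Run:
```python
from plan import *
f=arm.grab_frame('scene'); cv2.imwrite('pics/s1.png',f['color'])
s=arm.sense(); print(s['clock'],s['tcp_pos'],s['contact_force'])
plan([(.515,.3435,.023,98,5,0)])
for d in arm.place_of(f,'blank_top_center')[:3]: print(d, atz(f,d['pixel'],.034))
```

```text
3.45 [0.51350879 0.34401277 0.15248178] [-1.30884426 -2.86766204 -7.79690811]
[[[0, 0, 26, 0.0, 0], [0, 0, 26, 0.0, 0], [0, 0, 26, 0.1, 0], [0, 1, 26, 0.0, 0], [-1, 0, 25, 0.1, 0]]]
end [514.6 343.2  23.5] 98.0
{'pixel': [550.9, 315.8], 'conf': 0.93} [0.34118588 0.55507856 0.034     ]
{'pixel': [291.9, 240.6], 'conf': 0.73} [ 0.50677734 -0.03397325  0.034     ]
{'pixel': [413.7, 309.6], 'conf': 0.61} [0.51675882 0.34558321 0.034     ]
```

Request:
step_arm(
  deltas=[
    [[0, 0, 40, 0, 0], [0, 0, 40, 0, 0], [0, 0, 30, 0, 0], [0, 0, 15, 0, 0], [0, 0, 9, 0, 0], [0, 0, 0, 0, 0]],
  ],
)

```text
clock: 4.25
tcp_pos: [0.5159, 0.3431, 0.0245]
orientation: [[-0.139, 0.99, 0.0], [0.99, 0.139, 0.0], [0.0, 0.0, -1.0]]
contact_force: [-0.3, -0.6, 0.1]
grip_width: 1.006
finger_force: 0.0
```

Run:
```python
from plan import *
f=arm.grab_frame('scene'); c=f['color'][230:350,340:500]; cv2.imwrite('pics/s2.png',cv2.resize(c,None,fx=4,fy=4,interpolation=cv2.INTER_CUBIC))
s=arm.sense(); print(s['clock'],s['tcp_pos'],s['contact_force'])
```

```text
4.3 [0.51599606 0.34325988 0.02487124] [ 0.92512537 -1.0928066   0.28209609]
```

View pics/s2.png

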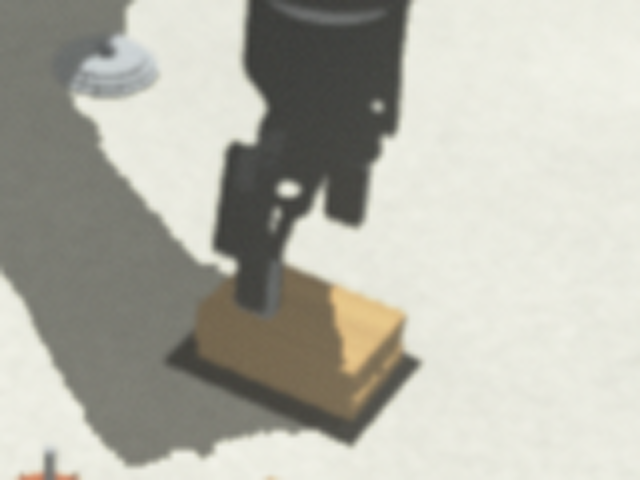

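The near finger, at crop (258,295), is beside the top edge of the blank with the tip about level with its top, as expected when open. I'll close now.

Request:
step_arm(
  deltas=[
    [[0, 0, 2, 0, 0.2], [0, 0, 0, 0, 0.6], [0, 0, 0, 0, 0.6], [0, 0, 0, 0, 0.6], [0, 0, 0, 0, 0.6]],
  ],
  newtons=35,
)

```text
clock: 4.92
tcp_pos: [0.5155, 0.3431, 0.022]
orientation: [[-0.139, 0.99, -0.0], [0.99, 0.139, 0.0], [0.0, -0.0, -1.0]]
contact_force: [-0.6, -0.4, 0.4]
grip_width: 0.394
finger_force: 0.0
```

Run:
```python
from plan import *
f=arm.grab_frame('scene'); c=f['color'][230:350,340:500]; a=cv2.resize(c,None,fx=4,fy=4,interpolation=cv2.INTER_CUBIC)
g=arm.grab_frame('top'); b=cv2.resize(g['color'][200:290,170:270],None,fx=4,fy=4,interpolation=cv2.INTER_CUBIC)
b=b[:,:160*1+240]; b=cv2.resize(b,(160,144)); a[:144,480:]=b
cv2.imwrite('pics/s3.png',a)
s=arm.sense(); print(s['clock'],s['tcp_pos'],s['contact_force'],s['grip_width'],s['finger_force'])
```

```text
5.025 [0.51548217 0.34307791 0.02195375] [ 0.78452949  0.42803478 -0.78909879] 0.4014794868712764 0.0
```

View pics/s3.png

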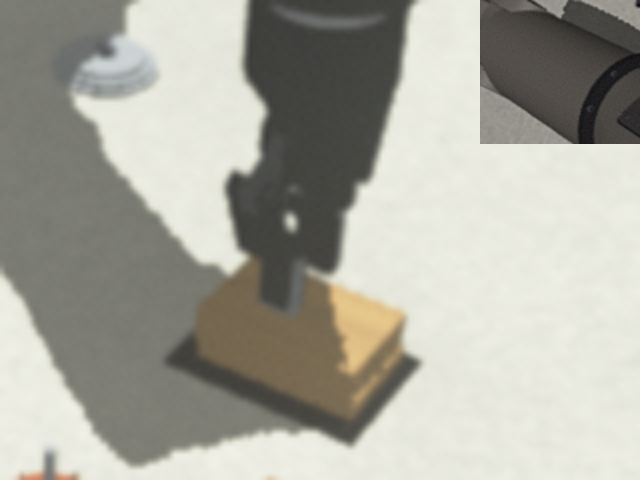

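The fingers closed over the top of the blank: the tip at crop (282,312) is on the top face and the opening is 33 mm. I'll work out the true tip height from the pixel.

Run:
```python
from plan import *
f=arm.grab_frame('scene')
c=np.array([.5155,.343]);u=np.array([.99,.139]);v=np.array([.139,-.99])
for px in [(404.5,308),(410.5,308)]:
    for z in (.03,.035,.04,.045,.05,.055):
        p=atz(f,px,z); d=p[:2]-c; print(px,z,(d@u).round(4),(d@v).round(4))
# depth near the finger tip + blank
W=cloud(f); print(np.round(W[296:316:2,402:422:2,2]*1000))
# where TCP projects
rv,_=cv2.Rodrigues(np.array(f['R']))
for w in (.0165,.031):
  for z in (.022,.03,.04,.05):
    P=np.array([[*(c+u*w),z]]); print(w,z,cv2.projectPoints(P,rv,np.array(f['t'],float),K(f),np.array(f['dist_coeffs'],float))[0].ravel())
```

```text
(404.5, 308) 0.03 0.0036 0.0177
(404.5, 308) 0.035 0.0093 0.0149
(404.5, 308) 0.04 0.0149 0.0121
(404.5, 308) 0.045 0.0206 0.0093
(404.5, 308) 0.05 0.0263 0.0065
(404.5, 308) 0.055 0.032 0.0036
(410.5, 308) 0.03 -0.0037 0.0076
(410.5, 308) 0.035 0.002 0.0049
(410.5, 308) 0.04 0.0077 0.0022
(410.5, 308) 0.045 0.0135 -0.0006
(410.5, 308) 0.05 0.0192 -0.0033
(410.5, 308) 0.055 0.025 -0.006
[[ 38.  40.  85. 102. 104.  90.  84.  85.  54.  60.]
 [ 43.  41.  79.  83.  87.  81.  82.  80.   1.  53.]
 [ 41.  39.  75.  75.  81.  78.  78.  38.  42.  42.]
 [ 41.  42.  70.  70.  73.  72.  72.  41.  37.  42.]
 [ 39.  41.  65.  65.  70.  68.  68.  40.  40.  39.]
 [ 40.  39.  55.  61.  62.  62.  64.  43.  42.  41.]
 [ 38.  42.  41.  39.  53.  57.  40.  39.  39.  41.]
 [ 41.  40.  39.  40.  43.  40.  39.  41.  42.  41.]
 [ 39.  39.  39.  39.  41.  41.  40.  39.  39.  41.]
 [ 33.  36.  40.  39.  39.  43.  40.  41.  40.  41.]]
0.0165 0.022 [408.68206075 317.48256325]
0.0165 0.03 [408.97513729 314.43252281]
0.0165 0.04 [409.34480588 310.58741697]
0.0165 0.05 [409.71822145 306.70562899]
0.031 0.022 [405.18198203 321.19998475]
0.031 0.03 [405.46412219 318.13675051]
0.031 0.04 [405.82002214 314.27474312]
0.031 0.05 [406.17955881 310.3755884 ]
```

Depth puts the fingertips at about 54 mm while the TCP reads 22 mm, so the tips are roughly 25 mm higher than the reading implies. I'll trust the camera: reopen, go down about 20 mm, and measure the tip height again.

Request:
step_arm(
  deltas=[
    [[0, 0, 0, 0, 0], [0, 0, 0, 0, 0], [0, 0, 0, 0, 0], [0, 0, 8, 0, 0], [0, 0, 8, 0, 0], [0, 0, 4, 0, 0], [0, 0, 0, 0, 0]],
  ],
)

```text
clock: 5.95
tcp_pos: [0.5153, 0.343, 0.0015]
orientation: [[-0.139, 0.99, -0.001], [0.99, 0.139, -0.0], [-0.0, -0.001, -1.0]]
contact_force: [-0.5, -0.6, 0.5]
grip_width: 1.0
finger_force: 0.0
```

```bash
cat >> h.py <<'E'
def crop(f,r,c,name,hw=60,k=5):
    o=cv2.resize(f['color'][max(r-hw,0):r+hw,max(c-hw,0):c+hw],None,fx=k,fy=k,interpolation=cv2.INTER_CUBIC); cv2.imwrite('pics/'+name,o)
E
python3 - <<'E'
from plan import *
np.set_printoptions(linewidth=200)
f=arm.grab_frame('scene'); s=arm.sense(); print(s['tcp_pos'],s['contact_force'],s['grip_width'])
W=cloud(f); print(np.round(W[290:326:2,388:424:2,2]*1000).astype(int))
c=np.array(s['tcp_pos'])[:2];u=np.array([.99,.139])
print(np.round(((W[290:326:2,388:424:2,:2]-c)@u)*1000).astype(int))
E
```

```text
[0.51537127 0.34311059 0.00177444] [ 0.08051331 -0.09839944 -0.17129696] 1.0020444873003498
[[                   1                   -1                   -1                  120                  122                  121                  126                  126                  131
                   128                  122                  110                  111                  115                  112                    1                   55                   53]
 [                   1                    2                    3                  116                  117                  120                  124                  123                  125
                   125                   -2                  108 -9223372036854775808                  111                  106                    0                   48                   49]
 [                   0                   -3                    0                  112                  112                   -3                  117                  122                  122
                   120                    1        
[... 12202 characters left out ...]
 24
                    31                   29                   28                   28                   27                   30                   30                   30                   29]
 [                  36                   36                   34                   31                   32                   27                   26                   25                   28
                    26                   25                   28                   27                   29                   28                   31                   27                   28]]<stdin>:4: RuntimeWarning: invalid value encountered in cast
<stdin>:6: RuntimeWarning: invalid value encountered in cast
```

The finger's outer side is at offset 47–58 mm with its tip at about 44 mm, and the blank's near face is at +29 mm, so it is laterally centred. Closing drops the tips about 6 mm, so I'll go down 9 mm and close.

Request:
step_arm(
  deltas=[
    [[0, 0, 5, 0, 0], [0, 0, 4, 0, 0], [0, 0, 0, 0, 0.2], [0, 0, 0, 0, 0.6], [0, 0, 0, 0, 0.6], [0, 0, 0, 0, 0.6], [0, 0, 0, 0, 0.6]],
  ],
  newtons=35,
)

```text
clock: 6.88
tcp_pos: [0.5156, 0.3432, -0.0069]
orientation: [[-0.139, 0.99, 0.0], [0.99, 0.139, 0.0], [0.0, 0.0, -1.0]]
contact_force: [-0.8, -0.4, 2.9]
grip_width: 0.691
finger_force: 38.1
```

Gripped at 59 mm. Lift and look.

Request:
step_arm(
  deltas=[
    [[0, 0, -8, 0, 0.6], [0, 0, -20, 0, 0.6], [0, 0, -40, 0, 0.6], [0, 0, -40, 0, 0.6], [0, 0, -30, 0, 0.6], [0, 0, 0, 0, 0.6]],
  ],
)

```text
clock: 7.62
tcp_pos: [0.5166, 0.3441, 0.1348]
orientation: [[-0.139, 0.99, 0.004], [0.99, 0.139, 0.003], [0.002, 0.005, -1.0]]
contact_force: [0.2, -0.4, -1.1]
grip_width: 0.688
finger_force: 38.0
```

Run:
```python
from plan import *
f=arm.grab_frame('scene'); cv2.imwrite('pics/s4.png',cv2.resize(f['color'][190:340,320:520],None,fx=4,fy=4,interpolation=cv2.INTER_CUBIC))
s=arm.sense(); print(s['clock'],s['tcp_pos'],s['contact_force'],s['grip_width'],s['finger_force'])
```

```text
7.675 [0.5160609  0.34340059 0.13299692] [-0.0635003  -0.27387377 -0.57854756] 0.6938426240827894 37.95746326446533
```

View pics/s4.png

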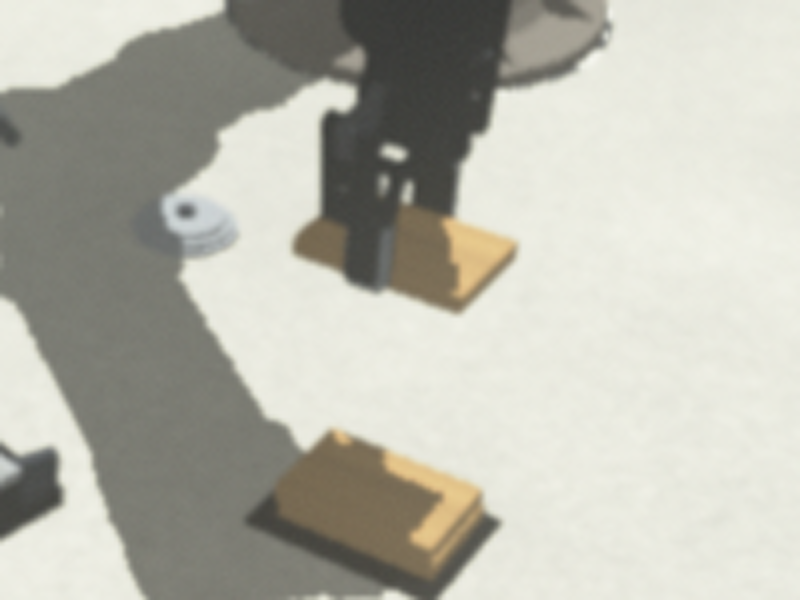

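One blank is held level and centred to within about 1 mm, and the other two are undisturbed. Carry it to the tray.

Run:
```python
from plan import *
plan([(.4945,-.358,.13,93,14,.6),(.4945,-.358,.03,93,4,.6)])
```

```text
[[[-49, -8, 0, 0.4, 0.6], [-49, -8, 0, 0.4, 0.6], [-50, -8, 0, 0.3, 0.6], [-50, -8, 0, 0.4, 0.6], [-50, -7, 0, 0.3, 0.6], [-50, -7, 0, 0.4, 0.6], [-50, -7, 0, 0.3, 0.6], [-50, -6, 0, 0.4, 0.6], [-50, -6, 0, 0.3, 0.6], [-49, -6, 1, 0.4, 0.6]]]
[[[-50, -5, 0, 0.3, 0.6], [-50, -5, 1, 0.4, 0.6], [-49, -5, 0, 0.3, 0.6], [-50, -5, 1, 0.4, 0.6], [0, 0, 25, -0.0, 0.6], [0, 0, 25, -0.0, 0.6], [0, 0, 25, -0.0, 0.6], [0, 0, 25, -0.0, 0.6]]]
end [ 494.  -358.4   30. ] 93.0
```

Request:
step_arm(
  deltas=[
    [[-49, -8, 0, 0.4, 0.6], [-49, -8, 0, 0.4, 0.6], [-50, -8, 0, 0.3, 0.6], [-50, -8, 0, 0.4, 0.6], [-50, -7, 0, 0.3, 0.6], [-50, -7, 0, 0.4, 0.6], [-50, -7, 0, 0.3, 0.6], [-50, -6, 0, 0.4, 0.6], [-50, -6, 0, 0.3, 0.6], [-49, -6, 1, 0.4, 0.6]],
  ],
)

```text
clock: 8.93
tcp_pos: [0.4992, -0.1604, 0.1296]
orientation: [[-0.076, 0.997, -0.001], [0.997, 0.076, 0.0], [0.0, -0.001, -1.0]]
contact_force: [0.3, 0.2, -0.9]
grip_width: 0.691
finger_force: 37.9
```

Request:
step_arm(
  deltas=[
    [[-50, -5, 0, 0.3, 0.6], [-50, -5, 1, 0.4, 0.6], [-49, -5, 0, 0.3, 0.6], [-50, -5, 1, 0.4, 0.6], [0, 0, 25, 0, 0.6], [0, 0, 25, 0, 0.6], [0, 0, 25, 0, 0.6], [0, 0, 25, 0, 0.6], [0, 0, 0, 0, 0.6], [0, 0, 0, 0, 0.6]],
  ],
)

```text
clock: 10.18
tcp_pos: [0.4938, -0.3587, 0.0286]
orientation: [[-0.052, 0.999, 0.0], [0.999, 0.052, 0.0], [0.0, 0.0, -1.0]]
contact_force: [0.2, 0.0, 0.2]
grip_width: 0.692
finger_force: 38.0
```

Run:
```python
from plan import *
f=arm.grab_frame('scene'); a=cv2.resize(f['color'][150:230,170:270],None,fx=5,fy=5,interpolation=cv2.INTER_CUBIC)
g=arm.grab_frame('top'); b=cv2.resize(g['color'][215:285,450:510],None,fx=5,fy=5,interpolation=cv2.INTER_CUBIC)
b=cv2.copyMakeBorder(b,0,50,0,0,0); cv2.imwrite('pics/s5.png',np.hstack([a,b]))
s=arm.sense(); print(s['clock'],s['tcp_pos'],s['orientation'],s['contact_force'],s['grip_width'],s['finger_force'])
```

```text
10.275 [ 0.49408566 -0.3590337   0.02902327] [[-5.22971875e-02  9.98630925e-01  1.13165959e-03]
 [ 9.98631236e-01  5.22980575e-02 -7.53403319e-04]
 [-8.11555451e-04  1.09070974e-03 -9.99999076e-01]] [ 0.07693418  0.43809972 -0.29733382] 0.6895289628937489 37.96264886856079
```

View pics/s5.png

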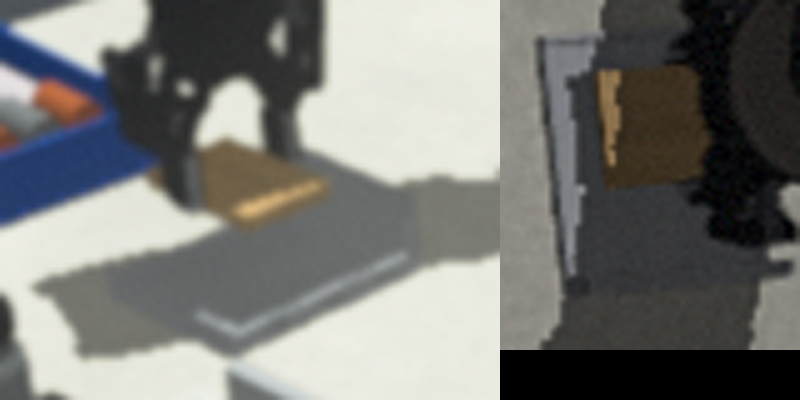

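The blank hangs level above the tray. Its left edge is visible in the top view at px (470,229)–(471.4,252), and the tray's outer left edge is at px (458,223)–(463,272). I'll check the lateral fit.

Run:
```python
from plan import *
np.set_printoptions(precision=1,suppress=True)
g=arm.grab_frame('top'); c=np.array([.4156,-.361]); a=np.radians(3); u=np.array([np.cos(a),np.sin(a)]); v=np.array([-u[1],u[0]])
def L(px,z): d=atz(g,px,z)[:2]-c; return np.array([d@u,d@v])*1000
W=cloud(g); print('z blank',np.nanmedian(W[232:248,473:483,2]))
zb=.076
print('blank left edge',L((470,229.2),zb),L((471.3,252.3),zb))
print('tray left outer',L((458,223),.014),L((463,272),.014))
hsv=cv2.cvtColor(g['color'],cv2.COLOR_BGR2HSV); m=(hsv[...,0]>8)&(hsv[...,0]<28)&(hsv[...,1]>90)
for r in (231,235,240,245,249): 
    cs=np.where(m[r,455:500])[0]; print(r,cs.min()+455,L((cs.min()+454.5,r),zb))
cc=np.where(m[:,478])[0]; cc=cc[(cc>215)&(cc<285)]; print(cc.min(),cc.max(),L((478,cc.min()-.5),zb),L((478,cc.max()+.5),zb))
f=arm.grab_frame('scene')
```

```text
z blank 0.07791661115283002
blank left edge [107.2  41.3] [47.8 44.6]
tray left outer [132.6  52.6] [ 0.2 53.6]
231 469 [102.9  45.7]
235 469 [92.6 46.9]
240 470 [79.6 45.8]
245 471 [66.6 44.6]
249 471 [56.4 45.8]
229 251 [107.3  20.3] [48.4 27.1]
```

The blank spans 48–107 mm in front of the handle and is 1–2 mm to the left, inside the 6 mm slack. I'll shift 1 mm and lower.

Request:
step_arm(
  deltas=[
    [[-1, 0, 20, 0, 0.6], [0, 0, 20, 0, 0.6], [0, 0, 10, 0, 0.6], [0, 0, 5, 0, 0.6], [0, 0, 2, 0, 0.6], [0, 0, 0, 0, 0.6]],
  ],
)

```text
clock: 11.12
tcp_pos: [0.4938, -0.3598, -0.0288]
orientation: [[-0.052, 0.999, 0.0], [0.999, 0.052, -0.0], [-0.0, 0.0, -1.0]]
contact_force: [0.8, -0.3, 0.3]
grip_width: 0.692
finger_force: 38.0
```

Request:
step_arm(
  deltas=[
    [[0, 0, 1, 0, 0.6], [0, 0, 0, 0, 0.6]],
  ],
)

```text
clock: 11.38
tcp_pos: [0.4937, -0.3598, -0.0298]
orientation: [[-0.052, 0.999, 0.0], [0.999, 0.052, -0.0], [-0.0, 0.0, -1.0]]
contact_force: [-0.1, 0.1, -0.8]
grip_width: 0.688
finger_force: 38.0
```

Request:
step_arm(
  deltas=[
    [[0, 0, 0, 0, 0.23], [0, 0, 0, 0, 0.21], [0, 0, 0, 0, 0.21], [0, 0, -4, 0, 0.21], [0, 0, -10, 0, 0.21], [0, 0, -40, 0, 0.21], [0, 0, -50, 0, 0.21], [0, 0, 0, 0, 0.21]],
  ],
)

```text
clock: 12.38
tcp_pos: [0.4958, -0.361, 0.0786]
orientation: [[-0.052, 0.999, 0.005], [0.999, 0.052, -0.004], [-0.004, 0.005, -1.0]]
contact_force: [0.6, 0.7, 0.2]
grip_width: 0.794
finger_force: 0.0
```

Run:
```python
from plan import *
np.set_printoptions(precision=1,suppress=True)
f=arm.grab_frame('scene'); a=cv2.resize(f['color'][150:230,170:270],None,fx=5,fy=5,interpolation=cv2.INTER_CUBIC)
g=arm.grab_frame('top'); b=cv2.resize(g['color'][215:285,450:510],None,fx=5,fy=5,interpolation=cv2.INTER_CUBIC)
b=cv2.copyMakeBorder(b,0,50,0,0,0); cv2.imwrite('pics/s6.png',np.hstack([a,b]))
for n,q in (('scene',f),('top',g)):
  for d in arm.place_of(q,'tray_handle')[:2]: print(n,'handle',d,atz(q,d['pixel'],.032)*1000)
W=cloud(f); s=arm.sense(); print(s['tcp_pos']); 
m=(np.abs(W[...,1]+.36)<.04)&(np.abs(W[...,0]-.415)<.03)&(W[...,2]>.035)&(W[...,2]<.06); print('wall pts',m.sum(),np.nanmedian(W[m],0)*1000)
W=cloud(g); m=(np.abs(W[...,1]+.36)<.08)&(np.abs(W[...,0]-.415)<.03)&(W[...,2]>.035)&(W[...,2]<.06); print('wall pts',m.sum(),np.nanmedian(W[m],0)*1000)
c=np.array(s['tcp_pos'])[:2]
```

```text
scene handle {'pixel': [236.5, 186.1], 'conf': 0.55} [ 409.4 -381.8   32. ]
top handle {'pixel': [489.7, 271.5], 'conf': 0.88} [ 411.6 -373.9   32. ]
[ 0.5 -0.4  0.1]
wall pts 119 [ 420.1 -359.3   46. ]
wall pts 169 [ 415.1 -359.5   52.1]
```

View pics/s6.png

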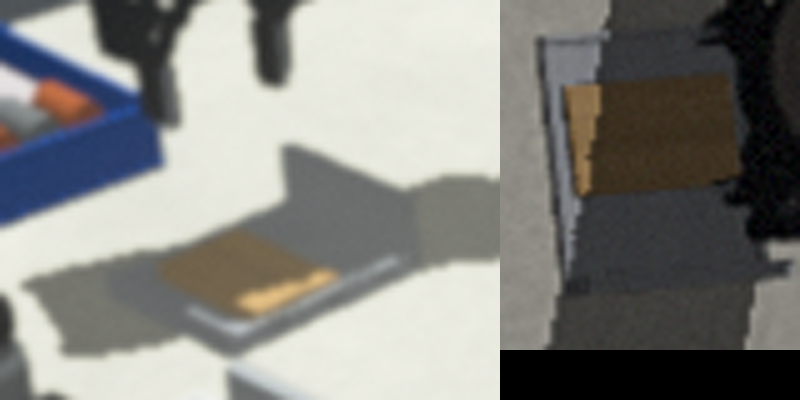

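The blank lies flat in the tray, inside the walls, with free floor before the tall wall. Next, grip the handle.

Request:
step_arm(
  deltas=[
    [[1, -26, 0, 0, 0.53], [1, -26, 0, 0, 0.53], [1, -26, 0, 0, 0.53], [0, 0, 0, 0, 0.53], [0, 0, 30, 0, 0.53], [0, 0, 30, 0, 0.53], [0, 0, 17, 0, 0.53], [0, 0, 10, 0, 0.53], [0, 0, 0, 0, 0.53]],
  ],
  newtons=80,
)

```text
clock: 13.7
tcp_pos: [0.4157, -0.3605, -0.0134]
orientation: [[-0.053, 0.999, -0.001], [0.999, 0.053, 0.001], [0.001, -0.0, -1.0]]
contact_force: [0.2, -0.7, -0.3]
grip_width: 0.469
finger_force: 0.0
```

Request:
step_arm(
  deltas=[
    [[0, 0, 0, 0, 0.7], [0, 0, 0, 0, 0.8], [0, 0, 0, 0, 1], [0, 0, 0, 0, 1], [0, 0, 0, 0, 1]],
  ],
)

```text
clock: 14.32
tcp_pos: [0.4159, -0.3611, -0.0123]
orientation: [[-0.052, 0.999, 0.001], [0.999, 0.052, -0.001], [-0.001, 0.001, -1.0]]
contact_force: [-0.6, 0.7, 7.0]
grip_width: 0.103
finger_force: 78.6
```

Request:
step_arm(
  deltas=[
    [[0, 0, -4, 0, 1], [0, 0, -10, 0, 1], [0, 0, -20, 0, 1], [0, 0, -26, 0, 1], [0, 0, 0, 0, 1]],
  ],
)

```text
clock: 14.95
tcp_pos: [0.4165, -0.3616, 0.0491]
orientation: [[-0.052, 0.999, 0.003], [0.999, 0.052, -0.002], [-0.002, 0.002, -1.0]]
contact_force: [-0.3, -0.2, -2.3]
grip_width: 0.106
finger_force: 78.2
```

Run:
```python
from plan import *
np.set_printoptions(precision=1,suppress=True)
f=arm.grab_frame('scene'); a=cv2.resize(f['color'][140:230,160:280],None,fx=5,fy=5,interpolation=cv2.INTER_CUBIC)
cv2.imwrite('pics/s7.png',a)
s=arm.sense(); print(s['tcp_pos']*1000 if hasattr(s['tcp_pos'],'shape') else s['tcp_pos'],s['contact_force'],s['moment'])
g=arm.grab_frame('top'); W=cloud(g)
# tray floor/blank plane, left visible part
q=W[220:285,450:500].reshape(-1,3); q=q[(q[:,2]>.045)&(q[:,2]<.1)]
x=q[:,0]*1000
for lo in range(400,580,15): 
    k=(x>=lo)&(x<lo+15); print(lo,k.sum(),np.median(q[k,2])*1000 if k.any() else '', (q[k,1].max()*1000) if k.any() else '')
```

```text
[ 415.9 -361.2   47.8] [-0.2 -0.4 -2.9] [ 0.1  0.1 -0. ]
400 27 86.2189248961399 -306.6762221339476
415 94 67.80952955316835 -306.9788466827925
430 145 66.16477003276023 -305.91197834217655
445 150 66.49694037566078 -304.10678357563097
460 160 76.95195520904994 -303.82610571113963
475 181 77.57850257846627 -302.54032358666143
490 205 77.5192822866904 -300.99729550856296
505 203 77.45966949320447 -301.12973824896187
520 194 66.8939673285864 -300.5662408226206
535 150 66.79710912734016 -300.1306994877985
550 0  
565 0
```

View pics/s7.png

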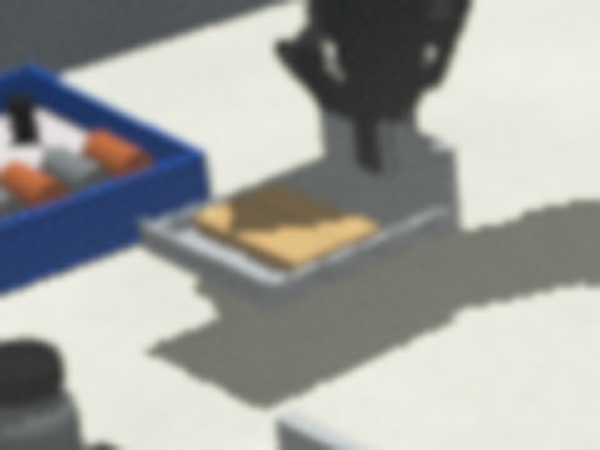

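The tray is level in the grip with its floor at 66 mm, and the blank is seated. Plan the carry to in front of the empty bay.

Run:
```python
from plan import *
plan([(.418,-.355,.11,93,3,1),(.475,-.10,.115,89,9,1),(.4475,.1517,.11,85.4,10,1),(.4475,.1517,.05,85.4,3,1)])
```

```text
[[[2, 1, -21, -0.0, 1], [2, 1, -21, -0.0, 1], [2, 1, -21, -0.0, 1], [28, 8, -1, 0.4, 1], [28, 8, -1, 0.4, 1], [28, 7, 0, 0.5, 1], [28, 7, -1, 0.4, 1], [28, 7, 0, 0.5, 1], [28, 7, -1, 0.4, 1], [28, 6, 0, 0.5, 1]]]
[[[29, 6, -1, 0.4, 1], [28, 6, 0, 0.5, 1], [25, -3, 0, 0.4, 1], [25, -3, 1, 0.4, 1], [25, -4, 0, 0.3, 1], [25, -4, 1, 0.4, 1], [25, -4, 0, 0.3, 1], [25, -4, 1, 0.4, 1], [25, -4, 0, 0.3, 1], [25, -4, 1, 0.4, 1]]]
[[[25, -4, 0, 0.3, 1], [25, -5, 1, 0.4, 1], [0, 0, 20, -0.0, 1], [0, 0, 20, -0.0, 1], [0, 0, 20, -0.0, 1]]]
end [447.1 151.3  50. ] 85.4
```

Request:
step_arm(
  deltas=[
    [[2, 1, -21, 0, 1], [2, 1, -21, 0, 1], [2, 1, -21, 0, 1], [28, 8, -1, 0.4, 1], [28, 8, -1, 0.4, 1], [28, 7, 0, 0.5, 1], [28, 7, -1, 0.4, 1], [28, 7, 0, 0.5, 1], [28, 7, -1, 0.4, 1], [28, 6, 0, 0.5, 1]],
  ],
)

```text
clock: 16.3
tcp_pos: [0.462, -0.1561, 0.1131]
orientation: [[0.002, 1.0, -0.001], [1.0, -0.002, 0.001], [0.001, -0.001, -1.0]]
contact_force: [-0.6, 0.0, -1.9]
grip_width: 0.104
finger_force: 78.3
```

Request:
step_arm(
  deltas=[
    [[29, 6, -1, 0.4, 1], [28, 6, 0, 0.5, 1], [25, -3, 0, 0.4, 1], [25, -3, 1, 0.4, 1], [25, -4, 0, 0.3, 1], [25, -4, 1, 0.4, 1], [25, -4, 0, 0.3, 1], [25, -4, 1, 0.4, 1], [25, -4, 0, 0.3, 1], [25, -4, 1, 0.4, 1]],
  ],
)

```text
clock: 17.55
tcp_pos: [0.452, 0.1015, 0.1102]
orientation: [[0.068, 0.998, -0.001], [0.998, -0.068, 0.0], [-0.0, -0.001, -1.0]]
contact_force: [1.0, -0.2, -2.9]
grip_width: 0.103
finger_force: 78.3
```

Request:
step_arm(
  deltas=[
    [[25, -4, 0, 0.3, 1], [25, -5, 1, 0.4, 1], [0, 0, 20, 0, 1], [0, 0, 20, 0, 1], [0, 0, 20, 0, 1], [0, 0, 0, 0, 1], [0, 0, 0, 0, 1]],
  ],
)

```text
clock: 18.42
tcp_pos: [0.4472, 0.1515, 0.0502]
orientation: [[0.08, 0.997, -0.0], [0.997, -0.08, 0.0], [0.0, -0.0, -1.0]]
contact_force: [0.1, -0.1, -2.5]
grip_width: 0.102
finger_force: 78.4
```

Run:
```python
from plan import *
np.set_printoptions(precision=4,suppress=True)
g=arm.grab_frame('top'); s=arm.sense(); print(s['clock'],s['tcp_pos'],s['contact_force'],s['grip_width'])
A=ortho(g,.64,.136,.04,.2,.12,2000,-4.6); B=ortho(g,.54,.142,.078,.2,.16,2000,-4.6)
cv2.imwrite('pics/s8.png',np.hstack([np.vstack([A,B])]))
W=cloud(g); np.set_printoptions(precision=1)
q=W[150:260,250:340].reshape(-1,3); u=np.array([.9968,-.0802]); v=np.array([.0802,.9968]); d=(q[:,:2]-[.637,.1355]); X=d@u*1000;Y=d@v*1000; z=q[:,2]*1000
for lo in range(-200,-30,15):
    k=(X>=lo)&(X<lo+15)&(z>55)&(z<100); print(lo,k.sum(), np.percentile(Y[k],[1,99]) if k.sum()>10 else '',np.median(z[k]) if k.any() else '')
```

```text
18.475 [0.4475 0.1515 0.0505] [ 0.3893  0.1657 -2.1534] 0.10181219141197138
-200 0  
-185 0  
-170 0  
-155 0  
-140 15 [-54.2 -43.7] 76.35874675618444
-125 50 [-55.3 -31.2] 77.67216332592238
-110 89 [-55.1 -13.5] 79.73342633329628
-95 113 [-54.2   3.1] 78.21396328480168
-80 171 [-53.9  38.4] 67.97713238433533
-65 195 [-55.   52.7] 73.63472958159947
-50 0  
-35 0
```

View pics/s8.png

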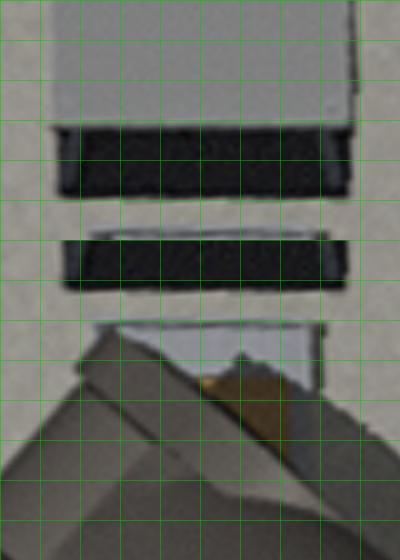

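The tray is centred in front of the bay (edges at -55 and +54 mm), with the nose about 57 mm before the mouth. I'll lower it and bring the nose over the deck.

Request:
step_arm(
  deltas=[
    [[0, 0, 20, 0, 1], [0, 0, 20, 0, 1], [0, 0, 8, 0, 1], [0, 0, 0, 0, 1], [0, 12, 0, 0, 1], [0, 12, 0, 0, 1], [0, 12, 0, 0, 1], [0, 6, 0, 0, 1], [0, 0, 0, 0, 1]],
  ],
)

```text
clock: 19.6
tcp_pos: [0.4894, 0.1479, 0.0018]
orientation: [[0.081, 0.997, -0.0], [0.997, -0.081, 0.0], [0.0, -0.0, -1.0]]
contact_force: [-0.8, -0.2, -2.2]
grip_width: 0.104
finger_force: 78.4
```

Request:
step_arm(
  deltas=[
    [[0, 0, 1, 0, 1], [0, 0, 0, 0, 1]],
  ],
)

```text
clock: 19.85
tcp_pos: [0.4887, 0.148, 0.0009]
orientation: [[0.08, 0.997, -0.0], [0.997, -0.08, -0.0], [-0.0, -0.0, -1.0]]
contact_force: [0.4, 0.3, -2.5]
grip_width: 0.108
finger_force: 78.4
```

Request:
step_arm(
  deltas=[
    [[0, 0, 1, 0, 1], [0, 0, 0, 0, 1]],
  ],
)

```text
clock: 20.1
tcp_pos: [0.489, 0.148, -0.0001]
orientation: [[0.08, 0.997, -0.0], [0.997, -0.08, -0.0], [-0.0, -0.0, -1.0]]
contact_force: [-0.5, -0.6, -2.0]
grip_width: 0.108
finger_force: 78.4
```

Request:
step_arm(
  deltas=[
    [[0, 0, 1, 0, 1], [0, 0, 0, 0, 1]],
  ],
)

```text
clock: 20.35
tcp_pos: [0.4891, 0.148, -0.0009]
orientation: [[0.08, 0.997, 0.0], [0.997, -0.08, 0.0], [0.0, 0.0, -1.0]]
contact_force: [-2.6, 0.4, 2.0]
grip_width: 0.105
finger_force: 79.2
```

Request:
step_arm(
  deltas=[
    [[0, 6, 0, 0, 1], [0, 8, 0, 0, 1], [0, 8, 0, 0, 1], [0, 6, 0, 0, 1], [0, 0, 0, 0, 1]],
  ],
)

```text
clock: 20.98
tcp_pos: [0.5186, 0.1457, -0.0009]
orientation: [[0.081, 0.997, 0.001], [0.997, -0.081, 0.001], [0.001, 0.001, -1.0]]
contact_force: [2.7, 0.1, 1.6]
grip_width: 0.105
finger_force: 79.1
```

Deck contact at about 4 N, and the tray slides easily. Continue.

Request:
step_arm(
  deltas=[
    [[0, 6, 0, 0, 1], [0, 6, 0, 0, 1], [0, 6, 0, 0, 1], [0, 6, 0, 0, 1], [0, 6, 0, 0, 1], [0, 0, 0, 0, 1]],
  ],
)

```text
clock: 21.72
tcp_pos: [0.5478, 0.1435, -0.0007]
orientation: [[0.08, 0.997, 0.001], [0.997, -0.08, 0.0], [0.0, 0.001, -1.0]]
contact_force: [-2.9, 0.7, 8.2]
grip_width: 0.101
finger_force: 80.1
```

Request:
step_arm(
  deltas=[
    [[0, 6, 0, 0, 1], [0, 6, 0, 0, 1], [0, 6, 0, 0, 1], [0, 6, 0, 0, 1], [0, 6, 0, 0, 1], [0, 6, 0, 0, 1], [0, 6, 0, 0, 1], [0, 6, 0, 0, 1], [0, 0, 0, 0, 1]],
  ],
)

```text
clock: 22.85
tcp_pos: [0.5952, 0.1401, -0.0003]
orientation: [[0.08, 0.997, 0.0], [0.997, -0.08, 0.0], [0.001, 0.0, -1.0]]
contact_force: [-6.5, 0.8, 16.6]
grip_width: 0.107
finger_force: 81.4
```

Run:
```python
from plan import *
np.set_printoptions(precision=1,suppress=True)
s=arm.sense(); u=np.array([.9968,-.0802]); v=np.array([.0802,.9968]); d=np.array(s['tcp_pos'][:2])-[.637,.1355]; print('tcp in bay',d@u*1000,d@v*1000,s['contact_force'],s['moment'])
f=arm.grab_frame('scene'); cv2.imwrite('pics/s9.png',cv2.resize(f['color'][215:345,210:370],None,fx=5,fy=4.6,interpolation=cv2.INTER_CUBIC))
W=cloud(f); q=W[215:345,210:370].reshape(-1,3); D=q[:,:2]-[.637,.1355]; X=D@u*1000; Y=D@v*1000; z=q[:,2]*1000
k=(z>45)&(z<64)&(X>-60)&(X<0)&(abs(Y)<60); print(k.sum(),'X pct',np.percentile(X[k],[2,50,98]),'Y',np.percentile(Y[k],[1,99]))
k2=k&(Y>20);k3=k&(Y<-20)
for kk in (k2,k3): print(kk.sum(), np.median(X[kk]) if kk.any() else '')
```

```text
tcp in bay -41.98320102485304 1.1914586795735795 [-6.5  0.8 16.6] [0.2 1.3 0. ]
252 X pct [-52.1 -37.5 -23.4] Y [-37.2  58.9]
138 -38.40420918182534
5 -43.43506004338282
```

The nose is under the roof with the handle about 41 mm before the mouth. I'll relieve the downward press and go 8 mm further.

Request:
step_arm(
  deltas=[
    [[0, 0, -1, 0, 1], [0, 4, 0, 0, 1], [0, 4, 0, 0, 1], [0, 0, 0, 0, 1]],
  ],
)

```text
clock: 23.4
tcp_pos: [0.6033, 0.1386, -0.0002]
orientation: [[0.081, 0.997, 0.0], [0.997, -0.081, 0.0], [0.0, 0.0, -1.0]]
contact_force: [0.8, -0.2, 0.3]
grip_width: 0.109
finger_force: 78.7
```

Request:
step_arm(
  deltas=[
    [[0, 0, 0, 0, 0.79], [0, 0, 0, 0, 0.79], [0, 0, 0, 0, 0.79], [0, 0, -10, 0, 0.79], [0, 0, -25, 0, 0.79], [0, 0, -30, 0, 0.79], [0, 0, 0, 0, 0.79], [0, -25, 0, 0, 0.9], [0, -30, 0, 0, 1], [0, 0, 0, 0, 1]],
  ],
)

```text
clock: 24.65
tcp_pos: [0.5461, 0.1433, 0.065]
orientation: [[0.079, 0.997, -0.001], [0.997, -0.079, -0.001], [-0.001, -0.001, -1.0]]
contact_force: [0.6, 0.0, 0.2]
grip_width: -0.001
finger_force: 0.0
```

Request:
step_arm(
  deltas=[
    [[0, 0, 30, 0, 1], [0, 0, 30, 0, 1], [0, 0, 12, 0, 1], [0, 0, 0, 0, 1], [0, 0, 0, 0, 1]],
  ],
)

```text
clock: 25.28
tcp_pos: [0.5486, 0.1435, -0.0061]
orientation: [[0.08, 0.997, 0.001], [0.997, -0.08, 0.0], [0.0, 0.001, -1.0]]
contact_force: [0.4, -0.1, 0.5]
grip_width: -0.003
finger_force: 0.0
```

Run:
```python
from plan import *
np.set_printoptions(precision=1,suppress=True)
s=arm.sense(); u=np.array([.9968,-.0802]); v=np.array([.0802,.9968]); d=np.array(s['tcp_pos'])[:2]-[.637,.1355]; print('tcp in bay',d@u*1000,d@v*1000,s['tcp_pos'][2],s['contact_force'],s['grip_width'])
f=arm.grab_frame('scene'); cv2.imwrite('pics/s10.png',cv2.resize(f['color'][205:345,200:370],None,fx=4.5,fy=4.2,interpolation=cv2.INTER_CUBIC))
```

```text
tcp in bay -88.73646797562176 0.8590077656682145 -0.0061286857995295554 [ 0.4 -0.1  0.5] -0.0031316673327339566
```

View pics/s10.png

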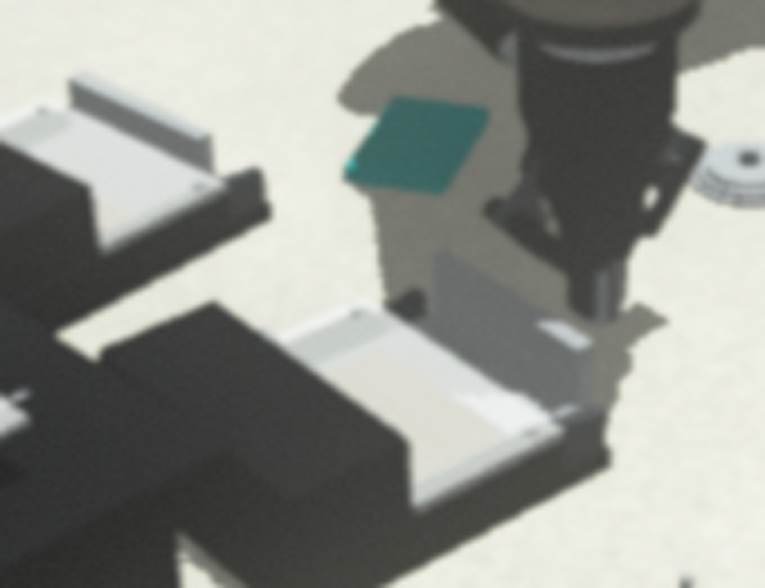

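The picture shows the tray straight in the near (empty) bay with its wall about 30 mm off the roof edge and the shut fingers behind it. That's 12 pictures viewed, over the limit of 10, so from here I'll only use numbers. Now push.

Request:
step_arm(
  deltas=[
    [[0, 10, 2, 0, 1], [0, 12, 0, 0, 1], [0, 4, 0, 0, 1], [0, 4, 0, 0, 1], [0, 4, 0, 0, 1], [0, 0, 0, 0, 1]],
  ],
  newtons=60,
)

```text
clock: 26.08
tcp_pos: [0.5819, 0.1405, -0.0091]
orientation: [[0.08, 0.997, 0.0], [0.997, -0.08, 0.0], [0.0, 0.0, -1.0]]
contact_force: [0.7, 0.9, 0.3]
grip_width: -0.002
finger_force: 0.1
```

Request:
step_arm(
  deltas=[
    [[0, 3, 0, 0, 1], [0, 3, 0, 0, 1], [0, 3, 0, 0, 1], [0, 3, 0, 0, 1], [0, 0, 0, 0, 1]],
  ],
)

```text
clock: 26.7
tcp_pos: [0.5941, 0.1395, -0.009]
orientation: [[0.08, 0.997, 0.0], [0.997, -0.08, 0.0], [0.0, 0.0, -1.0]]
contact_force: [-0.6, -0.2, 0.1]
grip_width: -0.0
finger_force: 0.1
```

```bash
cat > chk.py <<'E'
from plan import *
np.set_printoptions(precision=1,suppress=True)
def chk():
    s=arm.sense(); u=np.array([.9968,-.0802]); v=np.array([.0802,.9968]); d=np.array(s['tcp_pos'])[:2]-[.637,.1355]; print('tcp in bay',d@u*1000,d@v*1000,s['contact_force'],s['clock'])
    f=arm.grab_frame('scene'); W=cloud(f); q=W[215:345,210:370].reshape(-1,3); D=q[:,:2]-[.637,.1355]; X=D@u*1000; Y=D@v*1000; z=q[:,2]*1000
    # wall front face (facing camera, +x): z 44..58
    for lo,hi in ((-52,-30),(-30,-14),(14,30),(30,52)):
        k=(z>44)&(z<58)&(X>-60)&(X<15)&(Y>lo)&(Y<hi); print((lo,hi),k.sum(),np.percentile(X[k],[10,50,90]) if k.sum()>4 else '')
    k=(z>20)&(z<100)&(X>-110)&(X<-20)&(abs(Y)<13)
    for zl in range(20,70,6):
        kk=k&(z>zl)&(z<zl+6); print(zl,kk.sum(),np.percentile(X[kk],[5,50,95]) if kk.sum()>3 else '')
E
python3 -c "
from chk import *
chk()"
```

```text
tcp in bay -43.05695921056617 0.5585917282488804 [-0.6 -0.2  0.1] 26.7
(-52, -30) 34 [-15.3 -13.7 -12.4]
(-30, -14) 22 [-14.7 -14.  -12.5]
(14, 30) 36 [-45.  -14.3 -12.6]
(30, 52) 37 [-15.  -13.2 -12.1]
20 0 
26 1 
32 4 [-56.6 -52.3 -47.9]
38 4 [-54.9 -51.1 -45.2]
44 7 [-56.4 -39.5 -36.5]
50 12 [-52.6 -37.5 -31.1]
56 14 [-49.4 -35.2 -21.9]
62 10 [-65.9 -31.1 -27.4]
68 22 [-63.6 -36.  -29.2]
```

The wall face is at -14 mm and straight, so the fingers are pushing it. The stop plate is next. Small steps.

Request:
step_arm(
  deltas=[
    [[0, 2, 0, 0, 1], [0, 2, 0, 0, 1], [0, 1, 0, 0, 1], [0, 1, 0, 0, 1], [0, 0, 0, 0, 1]],
  ],
)

```text
clock: 27.38
tcp_pos: [0.5991, 0.1391, -0.0091]
orientation: [[0.08, 0.997, -0.001], [0.997, -0.08, -0.0], [-0.0, -0.001, -1.0]]
contact_force: [-5.9, -0.7, 4.7]
grip_width: -0.004
finger_force: 3.4
```

Request:
step_arm(
  deltas=[
    [[0, 1, 0, 0, 1], [0, 1, 0, 0, 1], [0, 1, 0, 0, 1], [0, 1, 0, 0, 1]],
  ],
)

```text
clock: 27.88
tcp_pos: [0.603, 0.1388, -0.0091]
orientation: [[0.08, 0.997, -0.001], [0.997, -0.08, -0.0], [-0.0, -0.001, -1.0]]
contact_force: [-7.3, 0.4, 3.8]
grip_width: -0.002
finger_force: 3.8
```

Request:
step_arm(
  deltas=[
    [[0, 1, 0, 0, 1], [0, 1, 0, 0, 1]],
  ],
)

```text
clock: 28.12
tcp_pos: [0.605, 0.1386, -0.0091]
orientation: [[0.08, 0.997, -0.001], [0.997, -0.08, -0.0], [-0.0, -0.001, -1.0]]
contact_force: [-7.1, -0.6, 5.2]
grip_width: -0.003
finger_force: 3.8
```

Request:
step_arm(
  deltas=[
    [[0, 1, 0, 0, 1], [0, 1, 0, 0, 1]],
  ],
)

```text
clock: 28.38
tcp_pos: [0.607, 0.1385, -0.0091]
orientation: [[0.08, 0.997, -0.001], [0.997, -0.08, -0.0], [-0.0, -0.001, -1.0]]
contact_force: [-7.3, -0.1, 4.5]
grip_width: -0.002
finger_force: 3.8
```

```bash
python3 -c "
from chk import *
chk()"|head -6
```

```text
tcp in bay -30.163631198449703 0.55058111821744 [-7.3 -0.1  4.5] 28.375
(-52, -30) 33 [-2.6 -1.   0.3]
(-30, -14) 21 [-2.6 -1.  -0. ]
(14, 30) 36 [-30.9  -2.    0.3]
(30, 52) 38 [-2.4 -1.4  0.1]
20 0
```

Request:
step_arm(
  deltas=[
    [[0, 1, 0, 0, 1]],
  ],
)

```text
clock: 28.55
tcp_pos: [0.6078, 0.1384, -0.0091]
orientation: [[0.08, 0.997, -0.002], [0.997, -0.08, -0.0], [-0.0, -0.002, -1.0]]
contact_force: [-11.1, -0.7, 6.0]
grip_width: 0.002
finger_force: 5.6
```

Request:
step_arm(
  deltas=[
    [[0, 1, 0, 0, 1]],
  ],
)

```text
clock: 28.68
tcp_pos: [0.6078, 0.1384, -0.0093]
orientation: [[0.08, 0.997, -0.003], [0.997, -0.08, -0.001], [-0.001, -0.003, -1.0]]
contact_force: [-17.8, 0.8, 11.3]
grip_width: -0.0
finger_force: 9.3
```

It has reached the hard stop: the force rose to 18 N with no further movement, after about 10 mm against the plate. Retreat and check.

Request:
step_arm(
  deltas=[
    [[0, -4, 0, 0, 1], [0, -15, 0, 0, 1], [0, -25, 0, 0, 1], [0, 0, -40, 0, 1], [0, 0, -50, 0, 1], [0, 0, -20, 0, 1], [0, 0, 0, 0, 1]],
  ],
)

```text
clock: 29.55
tcp_pos: [0.5662, 0.1418, 0.1022]
orientation: [[0.08, 0.997, 0.003], [0.997, -0.08, 0.0], [0.0, 0.003, -1.0]]
contact_force: [-1.2, -0.2, -0.6]
grip_width: -0.002
finger_force: 0.0
```

```bash
python3 -c "
from chk import *
chk()
f=arm.grab_frame('top')
for t,z in (('tray_handle',.044),('bay_home',.044),('blank_top_center',.022)):
    for d in arm.place_of(f,t)[:4]: print(t,d['conf'],atz(f,d['pixel'],z)*1000)
"
```

```text
tcp in bay -71.0650125587413 0.5626043708511274 [-1.2 -0.2 -0.6] 29.55
(-52, -30) 34 [-1.5 -0.7  0.7]
(-30, -14) 23 [-2.  -0.5  0.7]
(14, 30) 21 [-1.6 -0.6  1.5]
(30, 52) 40 [-1.8 -0.7  1.2]
20 0 
26 0 
32 0 
38 0 
44 0 
50 0 
56 0 
62 0 
68 0 
bay_home 0.44 [510.5 338.   44. ]
blank_top_center 0.94 [306.7 530.9  22. ]
```

```bash
python3 -c "
from plant import arm
print(arm.sign_off())"
```

```text
the job is handed in; nothing more can be done
None
```

The job is handed in: the tray, with the blank in it, is in the empty bay against the hard stop, with its wall straight at the mouth; the tray is released and the arm is clear. I viewed 12 pictures against the limit of 10, and I did not re-measure the bystanders or the other two blanks at the end.

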